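# Rehouse a row of small finds in a new tray, keeping their order

### The job

Move the four small finds from the old wooden tray into the new blue-grey plastic tray, one in each bay, keeping their order counted from the paper label: the find nearest the label of the old tray goes into the bay nearest the label of the new tray, and so on. The labels of the two trays lie at opposite ends. Stand each find upright on the floor of its bay, set it down gently (never drop or knock over a find) and leave the bowl, the brush and the cardboard box where they are.

Things in the scene. Friction and masses are not known exactly. Their poses are not given: they have to be found in the camera images.
- weight: clay loom weight: square terracotta block tapering upwards, 42 mm square at the foot, 32 mm at the top, 62 mm high, dark thread hole near the top; loose, about 0.14 kg. Origin at the centre of its underside, z up, x and y square to its sides. Grip across two opposite sides 36 mm above its underside (36 mm wide there).
- jar: miniature cream-coloured pottery jar, round, 62 mm high: foot 32 mm across, belly 45 mm at 33 mm height, neck 26 mm at 50 mm, rim 34 mm with a dark mouth; loose, about 0.09 kg. Origin at the centre of its underside, z up. Grip at the belly, 34 mm above its underside.
- stamp: potter's stamp of dark brown fired clay, round: a flat disc foot 50 mm across and 14 mm thick with an upright stem 25 to 28 mm across, 56 mm high in all; loose, about 0.10 kg. Origin at the centre of its underside, z up. Good to grip by the stem, 40 mm above its underside.
- pestle: grey stone pestle standing on end, round, tapering from 36 mm across at the foot to 27 mm near its rounded top, 80 mm high; loose, about 0.15 kg. Origin at the centre of its underside, z up. Good to grip 45 mm above its underside (30 mm wide there).
- weight_pad: cork pad, 56 x 62 x 4 mm, fixed on the floor of the old tray; origin at the centre of its underside. The loom weight stands on it at the start, so it marks that find's place in the old row. It stays where it is.
- jar_pad: cork pad, 56 x 62 x 4 mm, fixed on the floor of the old tray; origin at the centre of its underside. The jar stands on it at the start, so it marks that find's place in the old row. It stays where it is.
- stamp_pad: cork pad, 56 x 62 x 4 mm, fixed on the floor of the old tray; origin at the centre of its underside. The stamp stands on it at the start, so it marks that find's place in the old row. It stays where it is.
- pestle_pad: cork pad, 56 x 62 x 4 mm, fixed on the floor of the old tray; origin at the centre of its underside. The pestle stands on it at the start, so it marks that find's place in the old row. It stays where it is.
- tray_old: Low wooden tray, fixed, no dividers, rim top 16 mm above the table. Origin: middle of the row, underside; x along the row, z up. Floor 280 x 70 mm, 6 mm thick; rim 8 mm thick. At its -x end a 32 mm ledge bears the white paper label. Places 1 to 4 from the label: x = -105, -35, 35, 105 mm (y = 0). Finds on their pads stand 10 mm above the table.
- tray_new: Low blue-grey plastic tray, fixed, empty. Origin: middle of the row, underside; x along the row, z up. Floor 6 mm thick; rim 5 mm thick; three 4 mm dividers make four bays, each at least 66 x 70 mm (x, y); rim and divider tops 16 mm above the table. At its -x end a 32 mm ledge bears the white paper label. Bay centres 1 to 4 from the label: x = -105, -35, 35, 105 mm (y = 0).
- bowl: bystander: terracotta bowl, 90 mm across and 42 mm high, loose on the table between the trays; origin at the centre of its underside. Leave it where it is.
- brush: bystander: cleaning brush about 160 mm long lying flat on the table between the trays, its length along its x axis; leave it where it is.
- card_box: bystander: closed cardboard box 60 x 80 x 45 mm on the table beyond the trays; origin at the centre of its underside. Leave it where it is.
There are look-alikes about, which are no part of the job. What is shaped like the stamp but pink or yellow is not meant.

How it is judged (in metres and radians):
At the end, for the whole second after the job is handed in: Each find stands upright (within 0.12 rad) on the floor of the new tray's bay that has the same number, counted from the label, as its place (cork pad) had in the old tray: within 20 mm of the bay centre along the row and 22 mm across, its underside within 5 mm of the floor; released and at rest (((x of weight_pad in the frame of tray_old between -0.115 and -0.095 m and x of weight in the frame of tray_new between -0.125 and -0.085 m) or (x of weight_pad in the frame of tray_old between -0.045 and -0.025 m and x of weight in the frame of tray_new between -0.055 and -0.015 m) or (x of weight_pad in the frame of tray_old between 0.025 and 0.045 m and x of weight in the frame of tray_new between 0.015 and 0.055 m) or (x of weight_pad in the frame of tray_old between 0.095 and 0.115 m and x of weight in the frame of tray_new between 0.085 and 0.125 m)) and y of weight in the frame of tray_new between -0.022 and 0.022 m and z of weight in the frame of tray_new between 0.002 and 0.011 m and angle between each of weight, jar, stamp, pestle's own z axis and vertical below 0.12 rad and linear speed of each of weight, jar, stamp, pestle below 0.02 m/s and contact force between each of weight, jar, stamp, pestle and the fingers below 0.05 N and ((x of jar_pad in the frame of tray_old between -0.115 and -0.095 m and x of jar in the frame of tray_new between -0.125 and -0.085 m) or (x of jar_pad in the frame of tray_old between -0.045 and -0.025 m and x of jar in the frame of tray_new between -0.055 and -0.015 m) or (x of jar_pad in the frame of tray_old between 0.025 and 0.045 m and x of jar in the frame of tray_new between 0.015 and 0.055 m) or (x of jar_pad in the frame of tray_old between 0.095 and 0.115 m and x of jar in the frame of tray_new between 0.085 and 0.125 m)) and y of jar in the frame of tray_new between -0.022 and 0.022 m and z of jar in the frame of tray_new between 0.002 and 0.011 m and ((x of stamp_pad in the frame of tray_old between -0.115 and -0.095 m and x of stamp in the frame of tray_new between -0.125 and -0.085 m) or (x of stamp_pad in the frame of tray_old between -0.045 and -0.025 m and x of stamp in the frame of tray_new between -0.055 and -0.015 m) or (x of stamp_pad in the frame of tray_old between 0.025 and 0.045 m and x of stamp in the frame of tray_new between 0.015 and 0.055 m) or (x of stamp_pad in the frame of tray_old between 0.095 and 0.115 m and x of stamp in the frame of tray_new between 0.085 and 0.125 m)) and y of stamp in the frame of tray_new between -0.022 and 0.022 m and z of stamp in the frame of tray_new between 0.002 and 0.011 m and ((x of pestle_pad in the frame of tray_old between -0.115 and -0.095 m and x of pestle in the frame of tray_new between -0.125 and -0.085 m) or (x of pestle_pad in the frame of tray_old between -0.045 and -0.025 m and x of pestle in the frame of tray_new between -0.055 and -0.015 m) or (x of pestle_pad in the frame of tray_old between 0.025 and 0.045 m and x of pestle in the frame of tray_new between 0.015 and 0.055 m) or (x of pestle_pad in the frame of tray_old between 0.095 and 0.115 m and x of pestle in the frame of tray_new between 0.085 and 0.125 m)) and y of pestle in the frame of tray_new between -0.022 and 0.022 m and z of pestle in the frame of tray_new between 0.002 and 0.011 m); the robot touches nothing.
It fails at once if a find is dropped or knocked about: it moves faster than 0.7 m/s while the fingers do not hold it ((linear speed of weight above 0.7 m/s and contact force between weight and the fingers below 0.01 N) or (linear speed of jar above 0.7 m/s and contact force between jar and the fingers below 0.01 N) or (linear speed of stamp above 0.7 m/s and contact force between stamp and the fingers below 0.01 N) or (linear speed of pestle above 0.7 m/s and contact force between pestle and the fingers below 0.01 N)).
It fails at once if the bowl, the brush or the cardboard box is disturbed (moved more than 25 mm) (distance of any of bowl, brush, card_box from where it was at the start of the episode above 0.025 m).
It also fails if it takes over 128 s, if anything falls off the work surface, if the arm or the gripper's body presses on something with over 40 N, if the wrist force passes 120 N, or if a joint passes its speed limit or range.

### The arm

A 6-joint arm with a two-finger parallel gripper is mounted at the origin on the work surface. World frame = base frame: x ahead of the robot, y to its left, z up, the work surface at z = 0. Lengths are in mm, angles in rad, forces in N, time in s.
With the tool pointing down it reaches from about 325 to 875 mm from the base axis. Payload 4.4 kg.
Tool frame: the origin (TCP) lies on the centre line of the jaws, within the pads' length; the fingertips stand ahead of it and the grasp point (between the pads) lies 6 mm ahead of it (ctrl.tcp_to_tips is the z of the fingertips in the tool frame, in mm); z points along the fingers, y is the direction in which the jaws open and shut (so a half turn about z gives the same grasp; the last joint's range is limited). The gripper opens to 85 mm and grips with 20 to 120 N. Pads are 22 mm wide; open, the fingers measure 114 mm over their backs; the gripper's body (76 mm by 85 mm) begins 54 mm behind the grasp point. The pads swing forward as they close: fully open they stand 13 mm farther back than shut.
Start: joints at [-1.484, 0.207, 1.542, -0, 1.393, -0.15], TCP at [135.437, -558.824, 256.282] pointing down, gripper open.
Joint ranges: [-2.73, 2.73], [-0.86, 2.22], [0.23, 2.46], [-1.11, 4.25], [0.08, 2.63], [-2.82, 2.82]. Speed limits (rad/s): [2.79, 2.79, 3.14, 3.14, 3.14, 3.14].

### API

Orientations are given as a 3x3 rotation matrix whose columns are the frame's x, y, z axes.
In Python, from plant import ctrl, sensors, optics gives the robot as it stands. Calls block until the motion is done:
- ctrl.move_ptp(position, orientation): joint-space move of the TCP to a pose.
- ctrl.move_l(position, rot=None, vel=150, threshold=None): straight line of the TCP; rot=None keeps the orientation; vel is the mean speed in mm/s. With threshold (N) it stops when the force on the tool has changed by that much, and returns True; else False.
- ctrl.set_joints(angles): joint-space move.
- ctrl.gripper_to(opening, force=None): finger opening in mm; force is the grip in N (None keeps the last); returns when the fingers have stopped.
- ctrl.hold(seconds).
- ctrl.solve_ik(position, orientation): joint angles nearest the present ones, or None.
- sensors.read_state(): the state.
- optics.grab_frame(name): name is "scene" or "top" or "wrist"; returns (picture, depth): 384x512x3 uint8, red, green, blue; 384x512 float32, mm along the optical axis (not along the pixel's ray), 0 where there is no reading.
- optics.camera_params(name): a dict with "mtx" (3x3 intrinsics, pixels), "R" (3x3) and "t" (3): a world point X has camera coordinates R X + t; the wrist camera has in their place "T_tool_cam" (4x4, takes a point from camera to tool coordinates, whose origin is the TCP and whose axes are the flange's). Camera axes: x right, y down, z forward; pixel columns grow to the right and rows downward; lengths in mm; the calibration is good to about 2 mm. A picture is of the moment at which its call begins: read the wrist's pose just before it. camera_params takes no time and is no camera call.
A pose or a line that the arm cannot do raises ctrl.MotionError and nothing moves.
- ctrl.finish_job(): hands the job in, once; it reports no verdict.
The state is a dict: "t": time; "q": joint angles; "qvel": joint speeds; "tau": joint torques, N m; "eef_pos": TCP position; "eef_rot": TCP orientation; "force": force on the tool from outside, world axes, zero at the start; "wrist_torque": the same for the moment, N m; "grip_width": finger opening in mm.
Only numpy, scipy, OpenCV 4.12 (cv2) and the standard library are available. Lean on these libraries where they do the work, as an engineer would, in place of code of your own. Each camera call takes 0.05 s, during which the arm holds its last target. There are 200 camera calls.

## Working session

There is one attempt and no reset: what is moved stays moved. The work goes in short steps, each a Python script; the robot and the scene stay as the last script left them, time stands still between calls to the robot, and variables do not carry over. Pictures are saved under pics/ and viewed, about 12 in all and at most 16, crops included, and the job is handed in when it is done.

```bash
ls; mkdir -p pics
python3 - <<'E'
from plant import ctrl,sensors,optics
import cv2,numpy as np
for n in("scene","top"):
    p,d=optics.grab_frame(n); cv2.imwrite(f"pics/{n}0.png",p[:,:,::-1]); np.savez(f"{n}0.npz",p=p,d=d)
    c=optics.camera_params(n); print(n,c); print((d==0).mean())
print(optics.camera_params("wrist"),ctrl.tcp_to_tips)
E
```

```text
pics
scene {'mtx': array([[448.46283546,   0.        , 252.21283986],
       [  0.        , 448.46283546, 186.66951171],
       [  0.        ,   0.        ,   1.        ]]), 'R': array([[-2.73930015e-01,  9.61749457e-01,  5.73183941e-04],
       [ 7.16792100e-01,  2.04557391e-01, -6.66607350e-01],
       [-6.41226506e-01, -1.82192908e-01, -7.45408823e-01]]), 't': array([ 130.25468333, -394.04370884, 1429.07080302])}
0.004160563151041667
top {'mtx': array([[450.63494166,   0.        , 254.12038002],
       [  0.        , 450.63494166, 189.0379516 ],
       [  0.        ,   0.        ,   1.        ]]), 'R': array([[ 0.02357905, -0.99971378, -0.00404771],
       [-0.99211551, -0.02290095, -0.12321676],
       [ 0.1230888 ,  0.00692113, -0.99237153]]), 't': array([  23.82176836,  609.89216399, 1040.23228129])}
0.003936767578125
{'mtx': array([[277.96630999,   0.        , 254.17538982],
       [  0.        , 277.96630999, 193.09293979],
       [  0.        ,   0.        ,   1.        ]]), 'T_tool_cam': array([[ 2.41096863e-05, -9.56934989e-01, -2.90302302e-01,
         7.51669343e+01],
       [ 9.99999994e-01, -6.68999454e-06,  1.05102770e-04,
        -4.76627615e-01],
       [-1.02518639e-04, -2.90302303e-01,  9.56934983e-01,
        -1.17406742e+02],
       [ 0.00000000e+00,  0.00000000e+00,  0.00000000e+00,
         1.00000000e+00]])} 25.0
```

View pics/scene0.png

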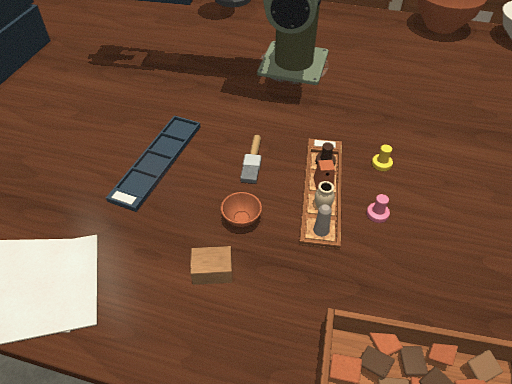

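View pics/top0.png

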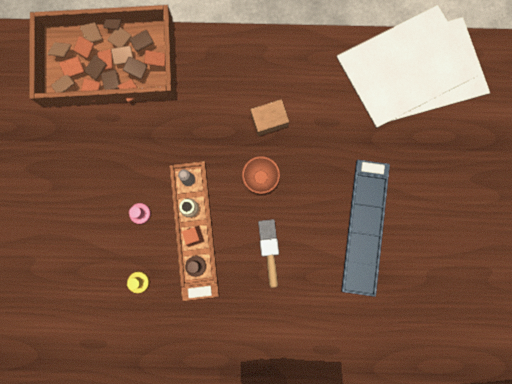

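The top view shows the old tray at about (193,230) with its label at the bottom (200,292). The new tray is at (367,228) with its label at the top (373,168). There are three stamp-shaped things: dark brown (195,266), pink (140,213) and yellow (138,282). Only the brown one, standing in the tray, fits. I'll enlarge a crop to confirm that and measure.

```bash
cat > h.py <<'E'
import numpy as np,cv2
from plant import ctrl,sensors,optics
def ray(c,uv,z):
    "pixel rays onto world plane z"
    uv=np.atleast_2d(uv).astype(float); R,t=c["R"],c["t"]; C=-R.T@t
    d=(R.T@np.linalg.inv(c["mtx"])@np.c_[uv,np.ones(len(uv))].T).T
    return C+d*((z-C[2])/d[:,2])[:,None]
def cloud(c,d):
    v,u=np.mgrid[:d.shape[0],:d.shape[1]]
    X=(np.linalg.inv(c["mtx"])@np.c_[u.ravel(),v.ravel(),np.ones(u.size)].T)*d.ravel()
    return (c["R"].T@(X-c["t"][:,None])).T.reshape(*d.shape,3)
E
python3 - <<'E'
from h import *
for n in("scene","top"):
    f=np.load(n+"0.npz");p,d=f["p"],f["d"];c=optics.camera_params(n);W=cloud(c,d)
    hsv=cv2.cvtColor(p,cv2.COLOR_RGB2HSV)
    blue=cv2.inRange(hsv,(95,60,20),(125,255,140)); 
    white=cv2.inRange(hsv,(0,0,140),(179,70,255))
    for nm,m in(("blue",blue),("white",white)):
        for k in cv2.findContours(m,cv2.RETR_EXTERNAL,cv2.CHAIN_APPROX_NONE)[0]:
            if cv2.contourArea(k)<100: continue
            r=cv2.minAreaRect(k); b=ray(c,cv2.boxPoints(r),16)
            print(n,nm,np.round(r[0]),np.round(r[1]),b[:,:2].round(0).tolist(), 'mean',b.mean(0).round(1))
    if n=="top": print("ztable",W[330,100],W[230,230])
a=cv2.imread("pics/top0.png")[155:310,115:235]; b=cv2.imread("pics/scene0.png")[130:250,290:410]
a=cv2.resize(a,(465,600),interpolation=cv2.INTER_CUBIC);b=cv2.resize(b,(335,335),interpolation=cv2.INTER_CUBIC)
o=np.zeros((600,800,3),np.uint8);o[:,:465]=a;o[:335,465:]=b;cv2.imwrite("pics/crop0.png",o)
# rise map: objects in top cloud near old tray
f=np.load("top0.npz");W=cloud(optics.camera_params("top"),f["d"]);reg=np.zeros(W.shape[:2],bool);reg[155:305,165:225]=1
m=((W[...,2]>30)&reg).astype(np.uint8)
N,L,S,C=cv2.connectedComponentsWithStats(m)
for i in range(1,N):
    if S[i,4]<20: continue
    P=W[L==i]; print(S[i],P.mean(0).round(1),P.min(0).round(),P.max(0).round())
E
```

```text
scene blue [133. 189.] [31. 46.] [[681.0, -292.0], [557.0, -277.0], [603.0, -192.0], [720.0, -212.0]] mean [ 640.3 -243.3   16. ]
scene blue [174. 137.] [29. 52.] [[505.0, -271.0], [330.0, -251.0], [387.0, -165.0], [550.0, -192.0]] mean [ 442.8 -219.5   16. ]
scene blue [24. 41.] [49. 82.] [[362.0, -812.0], [-85.0, -1142.0], [-135.0, -965.0], [322.0, -672.0]] mean [ 116.1 -897.6   16. ]
scene white [ 48. 289.] [108.  96.] [[840.0, -459.0], [784.0, -261.0], [996.0, -143.0], [1044.0, -308.0]] mean [ 916.  -292.7   16. ]
scene white [123. 197.] [24.  8.] [[679.0, -281.0], [655.0, -286.0], [662.0, -225.0], [685.0, -221.0]] mean [ 670.4 -253.2   16. ]
scene white [251. 166.] [16. 25.] [[536.0, -12.0], [452.0, -27.0], [450.0, 15.0], [534.0, 28.0]] mean [492.8   1.   16. ]
scene white [315.  64.] [17. 36.] [[97.0, 46.0], [-100.0, 41.0], [-84.0, 96.0], [109.0, 96.0]] mean [ 5.6 69.5 16. ]
scene white [268.  56.] [ 6. 33.] [[97.0, -83.0], [-89.0, -100.0], [-84.0, -78.0], [101.0, -63.0]] mean [  6.4 -81.2  16. ]
scene white [507.  10.] [18.  8.] [[-595.0, 670.0], [-603.0, 699.0], [-458.0, 686.
[... 371 characters left out ...]
 [544.0, 219.0]] mean [564.1 201.5  16. ]
top white [372. 168.] [23. 10.] [[663.0, -221.0], [688.0, -225.0], [681.0, -281.0], [655.0, -277.0]] mean [ 671.6 -250.8   16. ]
top white [256.  63.] [126. 511.] [[1088.0, 706.0], [1116.0, -610.0], [784.0, -595.0], [755.0, 674.0]] mean [936.   43.9  16. ]
ztable [266.86023398 397.27104926   2.61492617] [511.36933099  94.91276553   1.3432703 ]
[178 170  17  15 181] [628.2 195.7  79.3] [476.  31.  30.] [ 644.  213. 1108.]
[180 199  19  19 280] [558.4 187.9  67.2] [476.  31.  36.] [ 581.  212. 1108.]
[182 226  21  21 290] [493.  177.8  65.3] [470. 158.  31.] [518. 201.  77.]
[187 261  14  13 132] [423.6 171.1  70.5] [410.  31.  31.] [ 476.  187. 1108.]
```

View pics/crop0.png

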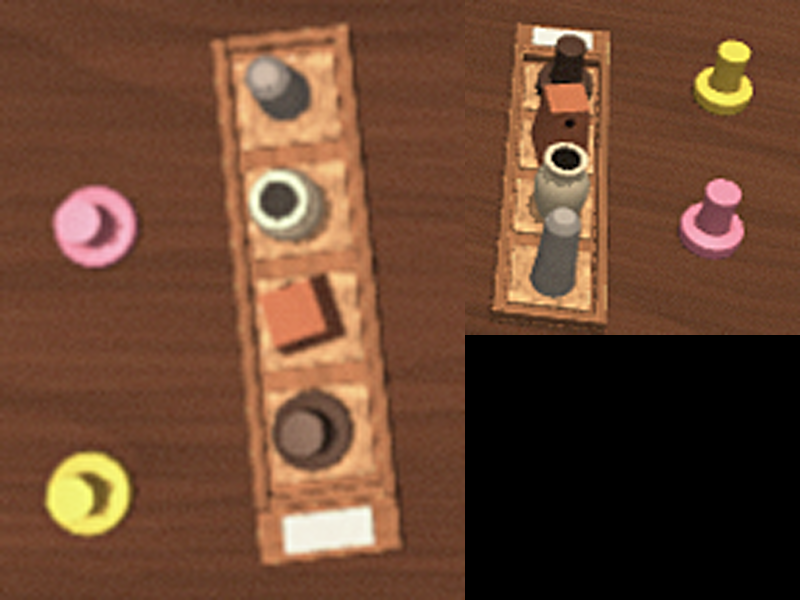

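The crop confirms the brown stamp (195,266) stands next to the label, followed by the weight, jar and pestle. The pink and yellow look-alikes stand outside the tray. Next I'll get precise tray axes and find centres.

```bash
cat > m.py <<'E'
from h import *
f=np.load("top0.npz");p=f["p"];c=optics.camera_params("top")
hsv=cv2.cvtColor(p,cv2.COLOR_RGB2HSV); print(hsv[250,362],hsv[206,366],hsv[170,203],hsv[230,240])
reg=np.zeros(p.shape[:2],np.uint8);reg[150:305,335:400]=255
m=(((p[...,2].astype(int)-p[...,0])>5)|(p.min(-1)>130)).astype(np.uint8)*255&reg
k=max(cv2.findContours(cv2.morphologyEx(m,cv2.MORPH_CLOSE,np.ones((5,5))),cv2.RETR_EXTERNAL,cv2.CHAIN_APPROX_NONE)[0],key=cv2.contourArea)
r=ray(c,k.reshape(-1,2),16)[:,:2].astype(np.float32);R=cv2.minAreaRect(r);print("new",R,cv2.boxPoints(R).round().tolist())
reg[:]=0;reg[155:310,165:225]=255
m=cv2.inRange(hsv,(5,110,110),(20,255,255))
k=np.vstack([q for q in cv2.findContours(m&reg,cv2.RETR_EXTERNAL,cv2.CHAIN_APPROX_NONE)[0] if cv2.contourArea(q)>15])
r=ray(c,k.reshape(-1,2),16)[:,:2].astype(np.float32);R=cv2.minAreaRect(r);print("old",R,cv2.boxPoints(R).round().tolist())
# weight top: saturated red-orange
reg[:]=0;reg[222:250,180:206]=255
m=cv2.inRange(hsv,(4,150,150),(11,255,255))&reg
k=max(cv2.findContours(m,cv2.RETR_EXTERNAL,cv2.CHAIN_APPROX_NONE)[0],key=cv2.contourArea)
r=ray(c,k.reshape(-1,2),72)[:,:2].astype(np.float32);R=cv2.minAreaRect(r);print("weight",R,cv2.minAreaRect(k))
for n,uv,z in(("pestle",(183.9,174.4),88),("jar",(187.3,207.4),72),("weight",(191.1,236.3),72),("stamp",(192.9,266.7),66)): print(n,ray(c,uv,z).round(1))
c=optics.camera_params("scene");s=335/120
for n,uv,z in(("pestle",(562,222),86),("jar",(566,159),72),("weight",(567,98),72),("stamp",(570,45),66)): print("sc",n,ray(c,(290+(uv[0]-465)/s,130+uv[1]/s),z).round(1))
E
python3 m.py
```

```text
[ 98  41 124] [101  44 109] [ 11 141 193] [ 10 146 115]
new ((527.1953125, -232.72955322265625), (81.02013397216797, 320.1228332519531), 83.41643524169922) [[364.0, -255.0], [682.0, -291.0], [691.0, -211.0], [373.0, -174.0]]
old ((509.3985900878906, 181.04611206054688), (337.40631103515625, 145.002685546875), 1.823116660118103) [[338.0, 248.0], [343.0, 103.0], [680.0, 114.0], [676.0, 259.0]]
weight ((494.76348876953125, 181.1735382080078), (31.13134002685547, 31.069843292236328), 19.754446029663086) ((190.3000030517578, 235.40000915527344), (13.597793579101562, 13.597793579101562), 71.56504821777344)
pestle [[633.  199.3  88. ]]
jar [[558.7 190.8  72. ]]
weight [[492.7 179.3  72. ]]
stamp [[423.9 173.3  66. ]]
sc pestle [[637.8 200.8  86. ]]
sc jar [[562.6 192.7  72. ]]
sc weight [[496.  182.3  72. ]]
sc stamp [[425.9 173.8  66. ]]
```

```bash
cat >> h.py <<'E'
def rot(a):
    "tool down, jaws along world angle a (rad); picks the half turn with the smaller last joint"
    best=None
    for b in(a,a+np.pi):
        y=np.array([np.cos(b),np.sin(b),0]);z=np.array([0,0,-1.]);yield_=np.c_[np.cross(y,z),y,z]
        q=ctrl.solve_ik([500,0 if best is None else 0,250],yield_)
        if q is not None and(best is None or abs(q[5])<best[0]): best=(abs(q[5]),yield_)
    return best[1]
def wcam(s):
    T=optics.camera_params("wrist");M=np.eye(4);M[:3,:3]=s["eef_rot"];M[:3,3]=s["eef_pos"]
    M=np.linalg.inv(M@T["T_tool_cam"]);return dict(mtx=T["mtx"],R=M[:3,:3],t=M[:3,3])
def look(name):
    s=sensors.read_state();p,d=optics.grab_frame("wrist");cv2.imwrite(f"pics/{name}.png",p[:,:,::-1])
    c=wcam(s);np.savez(name+".npz",p=p,d=d,**c);return p,d,c
E
python3 - <<'E'
from h import *
s=sensors.read_state();print(s["eef_rot"].round(2) if hasattr(s["eef_rot"],"round") else s["eef_rot"],s["t"])
R=rot(np.radians(97.2));print(R.round(2))
ctrl.move_ptp([525,185,250],R);print(sensors.read_state()["q"],sensors.read_state()["t"])
look("w1")
E
```

```text
[[ 0.97  0.24 -0.  ]
 [ 0.24 -0.97  0.  ]
 [ 0.   -0.   -1.  ]] 0.1
[[ 0.99  0.13  0.  ]
 [ 0.13 -0.99  0.  ]
 [ 0.    0.   -1.  ]]
[ 1.81999610e-01  1.73120481e-01  1.59427883e+00 -2.24402201e-04
  1.37408730e+00  1.62837828e+00] 3.05
```

View pics/w1.png

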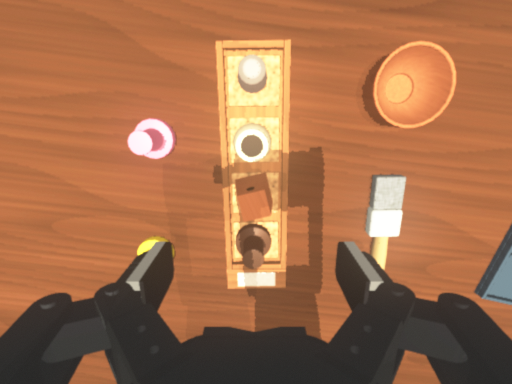

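Wrist view: pestle top (252,70), jar mouth (252,146), weight top about (257,205), stamp stem top (254,259). All four finds stand upright in the row.

Run:
```python
from h import *
f=np.load("w1.npz");c={k:f[k] for k in("mtx","R","t")};p=f["p"]
for n,uv,z in(("pestle",(252,69),86),("jar",(252,145.5),72),("weight",(257,205),72),("stamp",(254,259),66)): print(n,ray(c,uv,z).round(1))
for uv in((219,41),(290,40),(286,287),(229,289)): print("corner",ray(c,uv,16).round(1))
o=cv2.resize(p[165:275,220:295,::-1],None,fx=5.4,fy=5.4,interpolation=cv2.INTER_CUBIC);cv2.imwrite("pics/crop1.png",o)
```

```text
pestle [[634.7 200.5  86. ]]
jar [[562.7 191.8  72. ]]
weight [[497.4 178.1  72. ]]
stamp [[425.6 172.5  66. ]]
corner [[667.8 242.8  16. ]]
corner [[678.8 163.1  16. ]]
corner [[356.5 116.5  16. ]]
corner [[342.7 199.4  16. ]]
```

View pics/crop1.png

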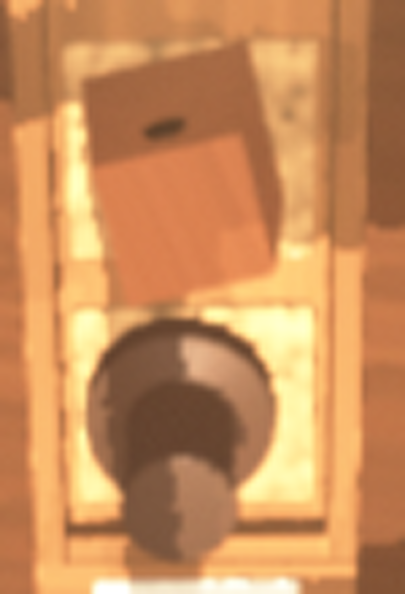

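Crop: the weight's top face has corners at (95,165), (240,133), (278,270) and (125,305). The stamp's stem top is at (180,508).

Run:
```python
from h import *
f=np.load("w1.npz");c={k:f[k] for k in("mtx","R","t")}
q=np.array([(95,165),(240,133),(278,270),(125,305)])/5.4+(220,165)
X=ray(c,q,72)[:,:2];print(X.round(1),X.mean(0))
for i in range(4):
    e=X[(i+1)%4]-X[i];print(np.linalg.norm(e).round(1),np.degrees(np.arctan2(e[1],e[0])).round(1)%90)
```

```text
[[505.7 201. ]
 [516.3 172.2]
 [487.5 160.2]
 [475.6 191.3]] [496.26578769 181.18094   ]
30.6 20.099999999999994
31.2 22.599999999999994
33.3 20.900000000000006
31.7 17.7
```

```bash
cat > go.py <<'E'
import sys
from h import *
u=np.array([318,-36.])/np.hypot(318,36);O=np.array([511.3,-230.9]);A=np.degrees(np.arctan2(u[1],u[0]))+90
# name: xy, jaw angle deg, grip height above underside, bay offset toward label
F=dict(stamp=((425.2,173),97.2,40,105),weight=((496,181),110.3,36,35),jar=((562,191.8),97.2,34,-35),pestle=((634.7,200.3),97.2,45,-105))
def job(n):
    (x,y),a,g,o=F[n];R=rot(np.radians(a));Rn=rot(np.radians(A));b=O+u*o
    ctrl.gripper_to(66,30);ctrl.move_ptp([x,y,190],R)
    z=10+g+6;ctrl.move_l([x,y,z],vel=120);ctrl.gripper_to(0,30)
    w=sensors.read_state()["grip_width"];ctrl.move_l([x,y,190],vel=120)
    w2=sensors.read_state()["grip_width"];print(n,"width",w,w2)
    if w2<15: print("MISSED");return
    ctrl.move_l([*b,190],Rn,vel=250);z=6+g+6
    ctrl.move_l([*b,z+6],vel=120);ctrl.hold(.2)
    hit=ctrl.move_l([*b,z-3],vel=12,threshold=2.5);s=sensors.read_state();print("touch",hit,s["eef_pos"][2]-z,s["t"])
    ctrl.gripper_to(min(w2+26,72));ctrl.move_l([*b,190],vel=120)
    print("t",sensors.read_state()["t"],np.round(sensors.read_state()["force"],1))
for n in sys.argv[1:]: job(n)
E
python3 go.py stamp; python3 -c "
from h import *
p,d=optics.grab_frame('scene');cv2.imwrite('pics/s1.png',cv2.resize(p[90:290,80:360,::-1],None,fx=2.8,fy=2.8))"
```

```text
stamp width 25.982618658197335 25.66456255440307
touch True 0.5617985552057618 10.8917
t 12.5667 [-0.2  0.3 -0.4]
```

View pics/s1.png

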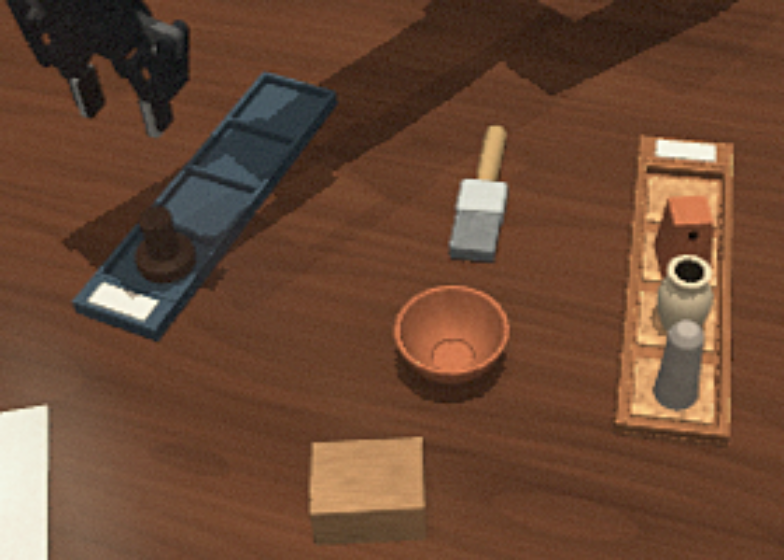

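The stamp stands upright in bay 1 at (165,248), next to the label at (122,300). It touched down at the expected height. I'll do the other three.

```bash
python3 go.py weight jar pestle
python3 - <<'E'
from h import *
ctrl.move_ptp([511-60,-225,260],rot(np.radians(83.5)));look("w2");print(sensors.read_state()["t"])
p,d=optics.grab_frame('scene');cv2.imwrite('pics/s2.png',cv2.resize(p[90:290,80:360,::-1],None,fx=2.8,fy=2.8))
p,d=optics.grab_frame('top');cv2.imwrite('pics/t2.png',p[:,:,::-1])
E
```

```text
weight width 52.33505137151734 51.54025994509263
touch True 6.18087187090692 20.9833
t 22.6 [-0.5  0.4  1. ]
jar width 43.183602171955975 43.33287427713293
touch True 1.3776711074579424 31.2167
t 32.9333 [ 0.1  0.1 -0. ]
pestle width 30.032797791567916 30.192607456068792
touch True 1.0481138144887652 41.65
t 43.275 [-0.4 -0.2 -0.7]
43.75
```

View pics/w2.png

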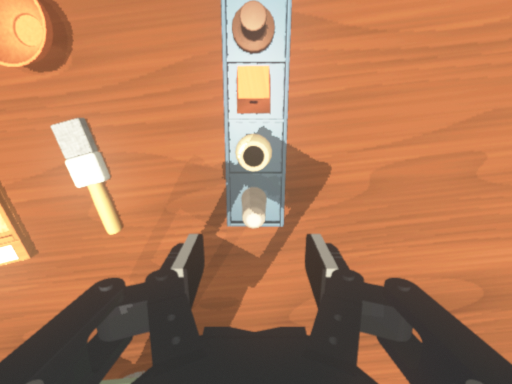

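View pics/s2.png

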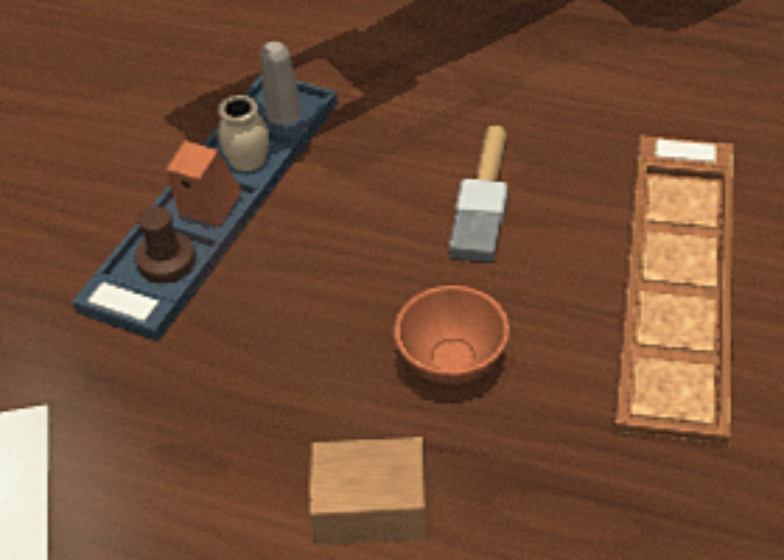

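The scene view shows all four finds in the right bays, the pads empty, and the bystanders unmoved. One thing doesn't fit: the weight's grip width read 52 mm where 36 was expected, and its touch came 6 mm early. I'll check it closely.

Run:
```python
from h import *
R=rot(np.radians(83.5))
u=np.array([318,-36.])/np.hypot(318,36);b=np.array([511.3,-230.9])+35*u
ctrl.move_ptp([b[0]-62,b[1]+7,225],R)
p,d,c=look("w3");W=cloud(c,d)
cv2.imwrite("pics/w3c.png",cv2.resize(p[20:260,150:360,::-1],None,fx=2.5,fy=2.5,interpolation=cv2.INTER_CUBIC))
M=np.hypot(W[...,0]-b[0],W[...,1]-b[1])<27
P=W[M];print("z pct",np.percentile(P[:,2],[5,50,90,99]).round(1))
T=P[P[:,2]>np.percentile(P[:,2],97)-6];A=np.c_[T[:,:2]-T[:,:2].mean(0),np.ones(len(T))];k=np.linalg.lstsq(A,T[:,2],rcond=None)[0]
print(len(T),T.mean(0).round(1),"tilt",k[:2].round(3),k[2].round(1),"bay",b.round(1))
```

```text
z pct [  6.1  72.6 339.  339. ]
844 [ 557.7 -234.8  339. ] tilt [-0.  0.] 339.0 bay [ 546.1 -234.8]
```

View pics/w3c.png

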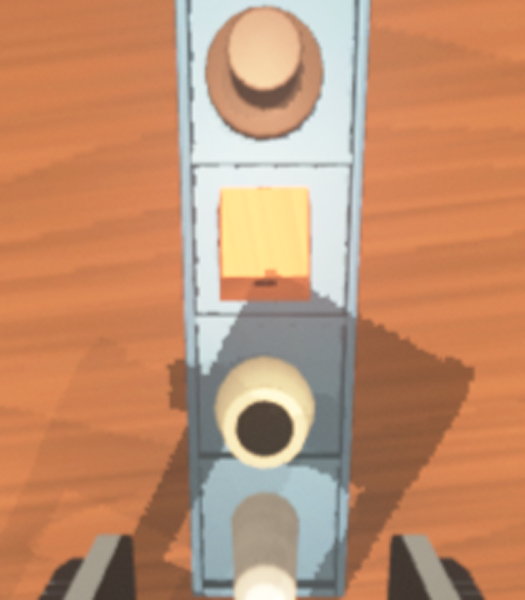

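Run:
```python
from h import *
f=np.load("w3.npz");c={k:f[k] for k in("mtx","R","t")};W=cloud(c,f["d"]);W[f["d"]==0]=-999
p=f["p"]
u=np.array([318,-36.])/np.hypot(318,36);v=np.array([-u[1],u[0]]);O=np.array([511.3,-230.9])
X=(W[...,:2]-O)@np.c_[-u,v]
for n,bx,h in(("stamp",-105,62),("weight",-35,68),("jar",35,68),("pestle",105,86)):
    m=(abs(X[...,0]-bx)<33)&(abs(X[...,1])<34)&(W[...,2]<150)&(W[...,2]>-20);Z=W[m][:,2]
    t=m&(W[...,2]>h-6);T=W[t]
    print(n,"p99",np.percentile(Z,99).round(1),"floor",np.percentile(Z,5).round(1),"top in tray",np.median(X[t],axis=0).round(1),X[t].min(0).round(),X[t].max(0).round(),end=" ")
    A=np.c_[T[:,:2]-T[:,:2].mean(0),np.ones(len(T))];print("slope",np.linalg.lstsq(A,T[:,2],rcond=None)[0][:2].round(3),len(T))
```

```text
stamp p99 63.1 floor 5.0 top in tray [-103.6    0.5] [-117.  -12.] [-90.  14.] slope [ 0.011 -0.001] 818
weight p99 75.1 floor 5.0 top in tray [-40.3   0.4] [-57. -16.] [-21.  17.] slope [-0.095  0.002] 1347
jar p99 69.5 floor 5.0 top in tray [35.3  0.3] [ 19. -16.] [52. 17.] slope [-0.001 -0.003] 811
pestle p99 86.4 floor 5.0 top in tray [102.9   0.2] [ 93. -11.] [116.  12.] slope [-0.137  0.017] 354
```

The weight's top reads about 5 mm high and tilted by 0.095 rad, while the other finds are level. So it is resting on something, or it's still wedged. I'll take a side look with the wrist camera.

Run:
```python
from h import *
tgt=np.array([546,-235,35.])
for e in(30,40,50,20):
  for az in(90,75,105,60,120,45,135,180,150,165):
    e_,a=np.radians(e),np.radians(az);h=np.array([np.cos(a),np.sin(a),0]);k=np.array([0,0,1.])
    z=-np.cos(e_)*h-np.sin(e_)*k;x=np.cos(e_)*k-np.sin(e_)*h;R=np.c_[x,np.cross(z,x),z]
    cam=tgt-230*(.957*z-.29*x);T=cam-75*x+117*z
    if ctrl.solve_ik(T,R) is None: continue
    print(e,az,T.round(),np.round(ctrl.solve_ik(T,R),2))
```

```text
30 75 [ 570. -145.   79.] [ 0.02  0.75  1.51 -1.    1.44 -2.42]
30 60 [ 593. -154.   79.] [-0.03  0.87  1.27 -0.87  1.64 -2.41]
30 45 [ 612. -169.   79.] [-0.1   0.99  1.04 -0.77  1.84 -2.37]
30 135 [ 480. -169.   79.] [-0.26  0.33  2.34  3.92  0.67 -1.95]
30 180 [ 453. -235.   79.] [-1.15  0.34  2.33  1.68  0.92 -1.02]
30 150 [ 465. -188.   79.] [-0.59  0.28  2.45  3.04  0.64 -1.52]
30 165 [ 456. -211.   79.] [-0.94  0.28  2.44  2.22  0.75 -1.19]
40 90 [ 546. -151.   95.] [-0.03  0.52  1.76 -1.01  1.12 -2.57]
40 75 [ 568. -154.   95.] [-0.04  0.64  1.55 -0.88  1.33 -2.53]
40 60 [ 588. -162.   95.] [-0.08  0.75  1.35 -0.76  1.53 -2.47]
40 45 [ 606. -175.   95.] [-0.14  0.86  1.14 -0.67  1.72 -2.39]
40 180 [ 462. -235.   95.] [-1.04  0.18  2.28  1.42  0.73 -0.63]
40 150 [ 473. -193.   95.] [-0.58  0.11  2.38  2.93  0.22 -1.4 ]
40 165 [ 465. -213.   95.] [-0.86  0.11  2.37  1.82  0.46 -0.69]
50 90 [ 546. -162.  109.] [-0.11  0.42  1.77 -0.83  1.04 -2.79]
50 75 [ 565. -165.  109.] [-0.12  0.53  1.59 -0.74  1.24 -2.67]
50 60 [ 582. -172.  109.] [-0.14  0.64  1.41 -0.65  1.43 -2.55]
50 45 [ 597. -184.  109.] [-0.19  0.74  1.24 -0.56  1.59 -2.43]
50 180 [ 473. -235.  109.] [-0.92  0.11  2.19  1.02  0.64 -0.14]
50 150 [ 483. -199.  109.] [-0.57  0.04  2.26  0.24  0.14  1.3 ]
50 165 [ 476. -216.  109.] [-0.77  0.05  2.26  1.03  0.38  0.17]
20 75 [ 572. -139.   62.] [ 0.06  0.88  1.45 -1.1   1.55 -2.33]
20 60 [ 596. -149.   62.] [ 0.    1.    1.2  -0.97  1.76 -2.37]
20 45 [ 617. -164.   62.] [-0.07  1.12  0.94 -0.88  1.96 -2.38]
20 135 [ 475. -164.   62.] [-0.21  0.55  2.34  3.79  1.02 -1.73]
20 180 [ 446. -235.   62.] [-1.24  0.56  2.32  1.8   1.15 -1.3 ]
20 150 [ 460. -185.   62.] [-0.6   0.55  2.46  3.06  1.09 -1.56]
20 165 [ 450. -209.   62.] [-1.02  0.55  2.45  2.34  1.12 -1.47]
```

Run:
```python
from h import *
tgt=np.array([546,-235,35.]);e_,a=np.radians((30,75));h=np.array([np.cos(a),np.sin(a),0]);k=np.array([0,0,1.])
z=-np.cos(e_)*h-np.sin(e_)*k;x=np.cos(e_)*k-np.sin(e_)*h;R=np.c_[x,np.cross(z,x),z]
T=tgt-230*(.957*z-.29*x)-75*x+117*z
ctrl.move_ptp(T-90*z+[0,0,60],R);ctrl.move_l(T,vel=150)
p,d,c=look("w4");cv2.imwrite("pics/w4c.png",cv2.resize(p[60:330,100:420,::-1],None,fx=2.2,fy=2.2,interpolation=cv2.INTER_CUBIC))
ctrl.move_l(T-90*z+[0,0,60],vel=200);print(sensors.read_state()["t"])
```

```text
49.1083
```

View pics/w4c.png

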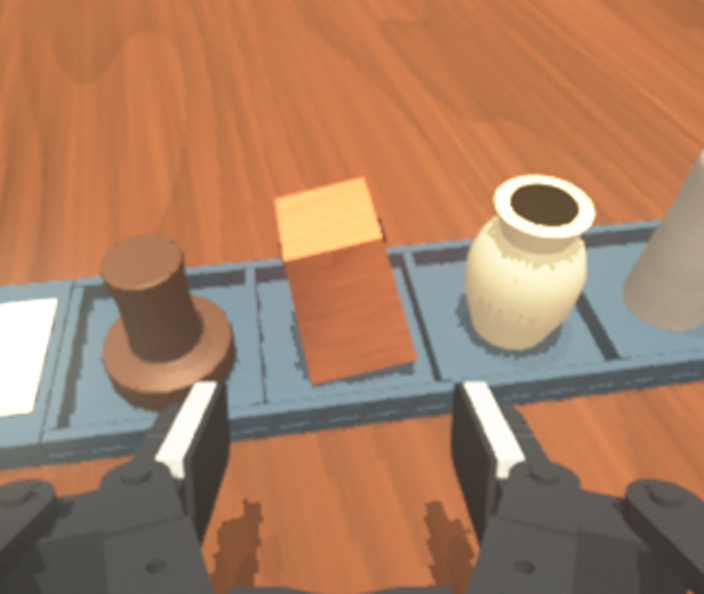

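The side view shows the weight at (350,280) leaning towards the label, with the foot edge next to the jar side raised a little. I'll compare with its state before the pick.

Run:
```python
from h import *
for nm,b in(("w1",(496,181)),("w2",(548,-235)),("w3",(548,-235)),("w4",(548,-235))):
    f=np.load(nm+".npz");c={k:f[k] for k in("mtx","R","t")};W=cloud(c,f["d"]);W[f["d"]==0]=-999
    hsv=cv2.cvtColor(f["p"],cv2.COLOR_RGB2HSV)
    m=(np.hypot(W[...,0]-b[0],W[...,1]-b[1])<32)&(W[...,2]>12)&(W[...,2]<150);P=W[m]
    z99=np.percentile(P[:,2],98);T=P[P[:,2]>z99-7]
    A=np.c_[T[:,:2]-T[:,:2].mean(0),np.ones(len(T))];print(nm,z99.round(1),"top",T.mean(0).round(1),"slope",np.linalg.lstsq(A,T[:,2],rcond=None)[0][:2].round(3),len(T))
    if nm=="w4":
        # side face facing the camera: plane fit and foot heights along the tray
        S=P[(P[:,2]<62)&(P[:,2]>20)];n=np.linalg.svd(S-S.mean(0),full_matrices=False)[2][2];print("side normal",n.round(3))
        u=np.array([318,-36.])/np.hypot(318,36);q=W[(np.hypot(W[...,0]-b[0],W[...,1]-b[1])<36)&(W[...,2]>-5)&(W[...,2]<150)];s=(q[:,:2]-[511.3,-230.9])@u
        v=(q[:,:2]-[511.3,-230.9])@[-u[1],u[0]]
        for lo in range(8,62,6):
            k=(s>=lo)&(s<lo+6)&(v>5)&(v<24);print(lo,np.sort(q[k,2])[[0,len(q[k])//4]].round(1) if k.sum()>4 else None, k.sum())
```

```text
w1 73.1 top [497.  181.5  71.7] slope [-0.027 -0.002] 824
w2 75.1 top [ 551.4 -234.7   71.9] slope [-0.14   0.023] 1085
w3 75.1 top [ 552.  -235.1   72. ] slope [-0.157  0.016] 1286
w4 74.2 top [ 552.2 -231.1   71.4] slope [-0.153 -0.026] 1476
side normal [0.126 0.988 0.091]
8 [4.4 5.5] 84
14 [ 4.5 15.2] 227
20 [ 4.5 23. ] 429
26 [ 4.4 29.8] 593
32 [ 4.3 30.3] 584
38 [ 4.4 29.9] 588
44 [ 4.6 28.3] 579
50 [ 3.9 23.9] 519
56 [4.1 5.4] 150
```

The tilt is about 0.155 rad, which is too much: it was about level before the pick, so the placing or grasp went wrong. I'll re-grip it, lift it and look at both the weight in hand and the floor of bay 2.

Run:
```python
from h import *
R=rot(np.radians(83.5));u=np.array([318,-36.])/np.hypot(318,36);b=np.array([511.3,-230.9])+36*u
ctrl.gripper_to(66,25);ctrl.move_ptp([*b,190],R);ctrl.move_l([*b,50],vel=100)
p0,_=optics.grab_frame("wrist")
ctrl.gripper_to(0,25);print(sensors.read_state()["grip_width"],sensors.read_state()["force"]);ctrl.hold(.5);print(sensors.read_state()["grip_width"])
p1,_=optics.grab_frame("wrist")
ctrl.move_l([*b,120],vel=60);print(sensors.read_state()["grip_width"],sensors.read_state()["t"])
p2,d,c=look("w5");s,_=optics.grab_frame("scene")
k=lambda p,r0=90,r1=390,c0=100,c1=400:cv2.resize(p[r0:r1,c0:c1,::-1],(400,300))
cv2.imwrite("pics/grip.png",np.vstack([np.hstack([k(p0),k(p1)]),np.hstack([k(p2),k(s,90,180,90,210)])]))
```

```text
52.747805558027274 [-1.48695378  0.77720666  5.99094323]
52.72506531100696
52.87534493642817 56.1667
```

View pics/grip.png

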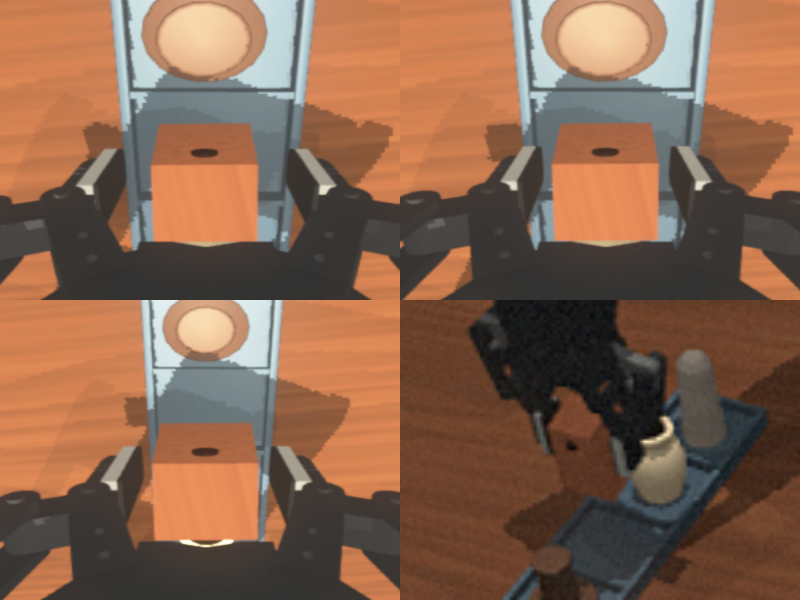

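My reading of the picture: the jaws stop at 52–53 mm, which is the diagonal of a 36 mm square. The contact shape therefore seems turned 45° to what is seen, so one foot corner, 30 mm out, probably landed on the divider (a 9 mm rise over 59 mm gives 0.155 rad). Remedy: centre the weight exactly between the dividers and set it down turned about 22°, which fits under either reading.

Run:
```python
from h import *
u=np.array([318,-36.])/np.hypot(318,36);v=np.array([-u[1],u[0]]);O=np.array([511.3,-230.9])
f=np.load("w3.npz");c={k:f[k] for k in("mtx","R","t")}
for r in(163,314,455): X=ray(c,(150+270/2.5,20+r/2.5),16)[0,:2];print("divider",r,((X-O)@u).round(1))
for l,r,row in((188,361,200),(192,357,300)):
    print("rims v",[((ray(c,(150+q/2.5,20+row/2.5),16)[0,:2]-O)@v).round(1) for q in(l,r)])
f=np.load("w5.npz");c={k:f[k] for k in("mtx","R","t")};W=cloud(c,f["d"]);W[f["d"]==0]=-999
s=sensors.read_state();e=np.array(s["eef_pos"]);print(e)
X=np.c_[(W[...,:2].reshape(-1,2)-e[:2])@np.c_[u,v],W[...,2].ravel()-e[2]]
k=(abs(X[:,0])<30)&(abs(X[:,1])<20)&(X[:,2]>5)&(X[:,2]<45);T=X[k]
print(np.percentile(T[:,2],[2,50,98]),T.min(0),T.max(0))
T=T[T[:,2]>np.percentile(T[:,2],98)-9];A=np.c_[T[:,:2],np.ones(len(T))];print(T.mean(0),np.linalg.lstsq(A,T[:,2],rcond=None)[0],T.min(0),T.max(0))
```

```text
divider 163 69.0
divider 314 3.8
divider 455 -65.1
rims v [np.float64(34.2), np.float64(-42.0)]
rims v [np.float64(33.7), np.float64(-42.1)]
[ 546.69630804 -234.74096269  119.37661365]
[ 7.23138928 19.97908296 23.5664404 ] [-11.3881036  -19.9462506    5.02637039] [21.66230168 17.76041332 44.90110074]
[ 5.82496736  0.77845114 20.3571436 ] [-1.76973888e-01 -2.11670331e-02  2.14044882e+01] [-11.3881036  -19.9462506   14.59635214] [21.64944212 17.04444976 44.90110074]
```

Dividers measure at +3.8 and +69 in my tray frame, so bay 2 is centred at about 36.4 and I was about 2 mm too close to the divider. That supports the corner-on-divider reading. I'll set it down again with the tool tilted to level the weight, turned 22° and centred at s=36.5.

Run:
```python
from h import *
u=np.array([318,-36.])/np.hypot(318,36);v=np.array([-u[1],u[0]]);O=np.array([511.3,-230.9])
R0=rot(np.radians(83.5+22));t=.165
R=R0@np.array([[np.cos(t),0,np.sin(t)],[0,1,0],[-np.sin(t),0,np.cos(t)]])
B=np.r_[O+36.5*u-1.5*v,6.];pose=lambda dz:B+[0,0,dz]-R@[-4.5,0,39.7]
print(R0.round(2),ctrl.solve_ik(pose(0),R))
ctrl.move_l(pose(60),R,vel=60);ctrl.move_l(pose(9),vel=60);ctrl.hold(.3)
print(ctrl.move_l(pose(-5),vel=8,threshold=2),np.array(sensors.read_state()["eef_pos"])[2]-pose(0)[2])
ctrl.gripper_to(66);e=np.array(sensors.read_state()["eef_pos"])
ctrl.move_l(e-R[:,2]*40,vel=60);ctrl.move_l(e+[0,0,140],vel=150)
ctrl.move_ptp([O[0]+36*u[0]-62,-228,225],rot(np.radians(83.5)));p,d,c=look("w6");W=cloud(c,d);W[d==0]=-999
print(sensors.read_state()["t"])
X=(W[...,:2]-O)@np.c_[u,v]
m=(abs(X[...,0]-36)<30)&(abs(X[...,1])<30)&(W[...,2]>60)&(W[...,2]<100);T=np.c_[X[m],W[m][:,2]]
A=np.c_[T[:,:2],np.ones(len(T))];print(T.mean(0),np.percentile(T[:,2],98),np.linalg.lstsq(A,T[:,2],rcond=None)[0][:2])
cv2.imwrite("pics/w6c.png",cv2.resize(p[20:260,150:360,::-1],None,fx=2.5,fy=2.5,interpolation=cv2.INTER_CUBIC))
```

```text
[[ 0.96  0.27  0.  ]
 [ 0.27 -0.96  0.  ]
 [ 0.    0.   -1.  ]] [-0.61890719  0.4405061   1.7346335   0.16785029  0.86894213  0.57909627]
True 0.9639659399898477
61.6833
[35.67502246 -1.729814   67.75689903] 69.37741712692075 [-0.01571841 -0.00016285]
```

View pics/w6c.png

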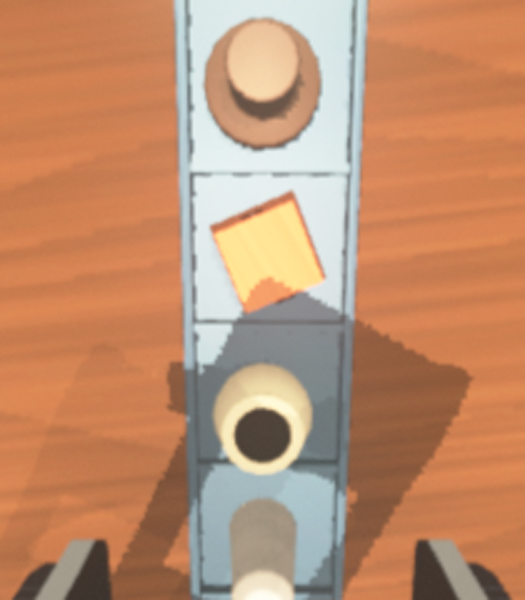

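The weight is now level: top at 67.8 mm (68 expected), slope 0.016 rad, centred in bay 2 at (268,250). The stamp, jar and pestle are unmoved. One last numeric check on the bystanders, then I hand in.

Run:
```python
from h import *
a=np.load("top0.npz")["p"];ctrl.move_ptp([420,-20,330],rot(np.radians(90)));ctrl.hold(.5)
a2=np.load("scene0.npz")["p"];b2=optics.grab_frame("scene")[0]
for n,(r0,r1,c0,c1) in dict(bowl=(190,235,215,268),brush=(132,188,236,266),box=(243,287,186,236)).items():
    print(n,cv2.phaseCorrelate(*[cv2.cvtColor(i[r0:r1,c0:c1],cv2.COLOR_RGB2GRAY).astype(np.float32) for i in(a2,b2)]))
print(sensors.read_state()["t"],sensors.read_state()["force"]);ctrl.finish_job()
```

```text
bowl ((-0.06648507025721528, 0.5233916733955262), 0.9425509613727836)
brush ((-0.04925262798108854, 0.0690439004252994), 0.7722454969088236)
box ((-0.012321519683222704, 0.4662070695037954), 1.0168567598130969)
63.1917 [ 0.40804377  0.54494819 -0.03233779]
the job is handed in; nothing more can be done
```

All four finds are in the new tray in label order: stamp in bay 1, loom weight in bay 2, jar in bay 3 and pestle in bay 4. I handed the job in at about 63 s of the 128 s allowed, and no verdict was reported.

**Weight, placed twice:** after the first placing it stood tilted by about 0.155 rad. The jaws had stopped at 52 mm where 36 mm was expected. A foot corner had probably caught a divider, but I didn't confirm that. I picked it up again, levelled it and set it down turned 22° in the middle of the bay. The cause of the 52 mm grip width is still only a guess, a contact shape turned 45° to what is seen.

**Last checks:**
- **Weight:** its top is at 67.8 mm (68 expected) with a slope of 0.016 rad, and it sits within about 2 mm of its bay centre.
- **Stamp and jar:** level and within about 3 mm of where I aimed. My tray frame may be off by 2–4 mm.
- **Pestle:** its height and position are right. Its top gave a slope of 0.137 rad, which I put down to the rounded end. I judged it upright from its top being only about 2 mm off centre, not from a separate tilt check.
- **Bystanders:** the bowl, brush and box had moved by at most about half a pixel in the scene picture, and the arm was clear of everything.

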